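# Level a tube balance and confirm on its membrane key

### The job

Before the spin the two pans of the tube balance must weigh the same: take the white, purple-capped tube block out of the storage rack and seat it upright in the free bay of the lighter pan, next to the other white block, then let go so that the beam sits level. Then confirm by pressing the flat green key on the keypad, gently but firmly (about 6 to 12 N), for half a second, and let go of it. Leave the grey keys, the other blocks and everything else on the table alone, and never tip the block over.

Things in the scene. Friction and masses are not known exactly. Their poses are not given: they have to be found in the camera images.
- balance: twin-pan tube balance, fixed: base plate 100 (x) x 360 (y) x 8 mm, housing 150 x 100 x 30 mm high. Origin: centre of underside, on the table; z up, y along the beam to the left pan. Two steel pans (126 along x, 86 along y, at y = +-110 mm, floors 69 mm above the table when level) are rigid with the rocking beam; each has two bays side by side along x with a wall between
- beam (a joint): tilt of the beam (rad) about the balance's x axis, 55 mm above its origin: 0 is level, positive: the left (+y) pan is up; stops at +-0.045. A weak spring (3 N m/rad) levels it when both pans weigh the same; at the start the pan with the blue block is down on its stop
- bay_left_near (a point): centre of the floor of the near bay of the left pan (balance frame: x -30 mm, y +110 mm, z 69 mm when level). Axes as the balance's, tilting with the beam. 54 mm wide in x between upright walls 74 mm high, 74 mm long in y between lips 8 mm high: a block stands with its x along the balance's x and can be gripped only on the faces 66 mm apart
- bay_left_far (a point): centre of the floor of the far bay of the left pan (balance frame: x +30 mm, y +110 mm, z 69 mm when level). Axes as the balance's, tilting with the beam. Like bay_left_near.
- bay_right_near (a point): centre of the floor of the near bay of the right pan (balance frame: x -30 mm, y -110 mm, z 69 mm when level). Axes as the balance's, tilting with the beam. Like bay_left_near.
- bay_right_far (a point): centre of the floor of the far bay of the right pan (balance frame: x +30 mm, y -110 mm, z 69 mm when level). Axes as the balance's, tilting with the beam. Like bay_left_near.
- white_rack: the block to move: white, six purple caps, in one lane of the rack, 150 g (+-3 %). 46 mm along its x, 66 along its y, 78 tall (the top 12 mm are six fixed caps, set back 4 mm). Origin: centre of underside; z up; a half turn about z is the same. In the rack only the faces 46 mm apart can be gripped, in a bay only those 66 mm apart: it must be set down on free table and gripped again
- white_pan: a like white block with purple caps, 150 g, standing at the start in one bay of the lighter pan. 46 mm along its x, 66 along its y, 78 tall (the top 12 mm are six fixed caps, set back 4 mm). Origin: centre of underside; z up; a half turn about z is the same. Leave it there.
- blue_pan: blue block with orange caps, 300 g (as much as two white ones), standing at the start in one bay of the other, heavier pan. 46 mm along its x, 66 along its y, 78 tall (the top 12 mm are six fixed caps, set back 4 mm). Origin: centre of underside; z up; a half turn about z is the same. Leave it there.
- blue_rack: blue block with orange caps, 300 g, in the other lane of the storage rack. 46 mm along its x, 66 along its y, 78 tall (the top 12 mm are six fixed caps, set back 4 mm). Origin: centre of underside; z up; a half turn about z is the same. Leave it there.
- rack: storage rack, fixed: floor plate 116 (x) x 166 (y) x 6 mm, three upright walls along x, 90 mm long, 6 mm thick, up to 80 mm above the table, at y = -80, 0 and +80 mm. Two lanes 74 mm wide, open at both ends, centred at y = +-40 mm; each holds a block with its x along the rack's x. Origin: centre of underside, on the table; z up
- keypad: the balance's keypad, fixed to the table: white box 100 (x) x 180 (y) x 30 mm high with three keys in a row along y (56 mm apart, 15 mm to the -x side of its middle). Origin: centre of its underside on the table, z up.
- key_green: flat square membrane key, 40 x 40 mm, level on the keypad, its top 33 mm above the table and 3 mm proud of the keypad. Origin: on its axis, 3 mm below its top. It is green, the one to press. It gives hardly at all: 3.2 N per mm, 2.5 mm in all (then it is hard); it registers when pressed with 4 N or more for 0.3 s, and is damaged above 25 N.
- key_grey_a: flat square membrane key, 40 x 40 mm, level on the keypad, its top 33 mm above the table and 3 mm proud of the keypad. Origin: on its axis, 3 mm below its top. Grey; not to be pressed.
- key_grey_b: flat square membrane key, 40 x 40 mm, level on the keypad, its top 33 mm above the table and 3 mm proud of the keypad. Origin: on its axis, 3 mm below its top. Grey; not to be pressed.
- canister: bystander: open steel canister, 90 mm across, 100 mm high, loose. Origin: centre of its underside.
- bottle: bystander: closed clear bottle with paper label, 60 mm across, 140 mm high, loose. Origin: centre of its underside.
- tape: bystander: roll of tan tape lying flat, 90 mm across, 35 mm high, loose. Origin: centre of its underside.
Things that resemble listed ones, but are neither listed nor needed, are in the scene too. What is shaped like the white_rack but black is not meant.

How it is judged (in metres and radians):
On the way, in this order (a step that is already met when the one before it is completed fails the run):
1. the white block from the rack stands in a bay, let go, and the beam is level ((distance between white_rack and bay_left_near below 0.01 m or distance between white_rack and bay_left_far below 0.01 m or distance between white_rack and bay_right_near below 0.01 m or distance between white_rack and bay_right_far below 0.01 m) and contact force between the fingers and white_rack below 0.1 N and value of joint beam between -0.02 and 0.02 rad), for 0.3 s.
2. the green key is pressed with at least 4 N for 0.3 s while the beam is level (contact force between anything else and key_green above 4 N and value of joint beam between -0.02 and 0.02 rad), for 0.3 s.
At the end, for the whole second after the job is handed in: The white block from the rack stands upright (within 0.1 rad), released and at rest, in a bay (within 10 mm of the centre of its floor); the beam is level within 0.02 rad; the two blocks that were in the pans are within 20 mm of where they started; the green key is released (all of step 1 and angle between white_rack's own z axis and vertical below 0.1 rad and linear speed of white_rack below 0.02 m/s and contact force between anything else and key_green below 0.5 N and distance of each of white_pan, blue_pan from where it was at the start of the episode below 0.02 m); the robot touches nothing.
It fails at once if a grey key is pressed (over 2 N) (contact force between anything else and key_grey_a above 2 N or contact force between anything else and key_grey_b above 2 N).
It fails at once if the green key is pressed with over 25 N (contact force between anything else and key_green above 25 N).
It fails at once if the white block is tipped over (over 0.6 rad) (angle between white_rack's own z axis and vertical above 0.6 rad).
It fails at once if another block, the canister, the bottle or the tape is moved by more than 30 mm (distance of any of blue_rack, white_pan, blue_pan, canister, bottle, tape from where it was at the start of the episode above 0.03 m).
It also fails if it takes over 72 s, if anything falls off the work surface, if the arm or the gripper's body presses on something with over 40 N, if the wrist force passes 120 N, or if a joint passes its speed limit or range.

### The arm

A 6-joint arm with a two-finger parallel gripper is mounted at the origin on the work surface. World frame = base frame: x ahead of the robot, y to its left, z up, the work surface at z = 0. Lengths are in mm, angles in rad, forces in N, time in s.
With the tool pointing down it reaches from about 375 to 900 mm from the base axis. Payload 3.1 kg.
Tool frame: the origin (TCP) lies midway between the tips of the shut fingers; the grasp point (between the pads) lies 19 mm behind it (manip.grip_depth is the distance from the TCP to the grasp point, in mm); z points along the fingers, y is the direction in which the jaws open and shut (so a half turn about z gives the same grasp; the last joint's range is limited). The gripper opens to 87 mm and grips with 3 to 60 N. Pads are 19 mm wide; open, the fingers measure 117 mm over their backs; the gripper's body (75 mm by 190 mm) begins 51 mm behind the grasp point.
Start: joints at [1.069, 0.527, 1.433, -0, 1.181, -0.178], TCP at [198.816, 592.511, 222.548] pointing down, gripper open.
Joint ranges: [-3.08, 3.08], [-0.75, 2.2], [0.22, 2.44], [-1.43, 4.57], [0, 2.65], [-2.85, 2.85]. Speed limits (rad/s): [2.79, 2.79, 3.14, 3.14, 3.14, 3.14].

### API

Orientations are given as a 3x3 rotation matrix whose columns are the frame's x, y, z axes.
In Python, from bench import manip gives the robot as it stands.
- The arm moves only by the tool drive_tool, never from a script. Its argument "commands" is text: rows parted by semicolons, each of 7 numbers parted by spaces: the shift along the tool's x, y, z scaled (see below), then the turn, a rotation vector about the tool's x, y, z scaled (see below), then the opening, from 0 (shut) to 1 (fully open). In form: x y z wx wy wz gripper; .... A call has exactly 10 rows; each row is the pose to reach, as a shift and turn from the pose measured when the call began, along the tool's axes at that moment; what a row does not reach only later rows make up. The controller multiplies each number of a shift by 15 cm and each number of a turn by pi/2 rad. A row lasts 1/8 s, in which the tool goes at most 62.5 mm and 10.7 degrees, less where a joint would pass 70% of its speed; a pose out of reach is approached as far as the arm can. A call with a number of a shift or a turn outside -1 to 1 is refused whole. A call with a gripper value outside its range is refused whole. The fingers move at their own pace and stop on an object; "grip_force" is the grip in N (left out, the last holds). Time passes only in rows, so rows that repeat a pose let the fingers close, or fill a call up. It gives the time, the measured TCP pose, the force and the opening at its end, in the units of the state.
- manip.observe(): the state, without advancing time (a new reading comes with each control period).
- manip.get_image(name): name is "scene" or "side" or "wrist"; returns a dict with "image" (420x560x3 uint8, red, green, blue), "depth" (420x560 float32, mm along the optical axis (not along the pixel's ray), 0 where there is no reading), "vfov" (degrees; the focal length in pixels is half the picture's height over the tangent of half this angle, whatever the lens; pixels are square), "cx", "cy" (the principal point, pixels), "R" (3x3) and "t" (3): a world point X has camera coordinates R X + t; the wrist camera has in their place "T_tool_cam" (4x4, takes a point from camera to tool coordinates, whose origin is the TCP and whose axes are the flange's). Camera axes: x right, y down, z forward; pixel columns grow to the right and rows downward; lengths in mm; the calibration is good to about 2 mm. A picture is of the moment at which its call begins: read the wrist's pose just before it.
- manip.finish_job(): hands the job in, once; it reports no verdict.
The state is a dict: "t": time; "joint_positions": joint angles; "joint_vel": joint speeds; "tau": joint torques, N m; "ee_pos": TCP position; "tool_rot": TCP orientation; "ft_force": force on the tool from outside, world axes, zero at the start; "moment": the same for the moment, N m; "gripper_width": opening from 0.0 (shut) to 1.0 (fully open).
Only numpy, scipy, OpenCV 4.12 (cv2) and the standard library are available. Lean on these libraries where they do the work, as an engineer would, in place of code of your own. Each camera call takes 0.05 s, during which the arm holds its last target.

## Working session

There is one attempt and no reset: what is moved stays moved. The work goes in short steps, Python scripts to look and compute and a tool call to move; the robot and the scene stay as the last step left them, time stands still between calls to the robot, and variables do not carry over. Pictures are saved under pics/ and viewed, and the job is handed in when it is done.

Besides the shell and the picture viewer there is one more tool, called as a command line: name --argument value ..., lists and objects as JSON in quotes. drive_tool: Moves the arm, as the interface text tells. Shifts and turns lie within -1 to 1; 1 stands for 15 cm of shift or pi/2 rad of turn. Its arguments: {"type":"object","properties":{"commands":{"type":"string"},"grip_force":{"type":"number"}},"required":["commands"]}

```bash
mkdir -p pics; ls
python3 - <<'E'
from bench import manip
import cv2,numpy as np
s=manip.observe()
print(s['t'],s['ee_pos'],s['tool_rot'],s['gripper_width'])
for n in ['scene','side','wrist']:
    d=manip.get_image(n)
    cv2.imwrite(f'pics/{n}0.png',d['image'][:,:,::-1])
    np.save(f'pics/{n}0.npy',d,allow_pickle=True)
    print(n,d['vfov'],d['cx'],d['cy'],d.get('R'),d.get('t'),d.get('T_tool_cam'))
E
```

```text
pics
0.0 [198.4722008  591.87885965 221.55686647] [[-9.48043328e-01  3.18139521e-01 -1.04601125e-03]
 [ 3.18141015e-01  9.48041447e-01 -1.92592617e-03]
 [ 3.78948793e-04 -2.15864054e-03 -9.99997598e-01]] 0.9987712468452145
scene 56.14210816487523 279.26654215369336 207.04293714533702 [[-0.71975903  0.69398656 -0.01815448]
 [ 0.47940602  0.47795554 -0.73602199]
 [-0.50211234 -0.53846184 -0.67671415]] [ 321.63099112 -200.62379167 1525.25021705] None
side 49.84368602497264 276.62945043686017 210.24312454980952 [[ 0.92744454 -0.37344869 -0.01956291]
 [-0.29268016 -0.69230734 -0.65958235]
 [ 0.23277662  0.61745172 -0.75137768]] [-453.64665779  224.08005369 1083.85187419] None
wrist 67.71963434656331 276.79990991555735 207.37318349750683 None None [[ 1.02001599e-03 -9.69898386e-01 -2.43507863e-01  6.58286714e+01]
 [ 9.99999441e-01  1.05736600e-03 -2.26775306e-05 -1.48716335e-01]
 [ 2.79471835e-04 -2.43507704e-01  9.69898923e-01 -1.62969005e+02]
 [ 0.00000000e+00  0.00000000e+00  0.00000000e+00  1.00000000e+00]]
```

View pics/scene0.png

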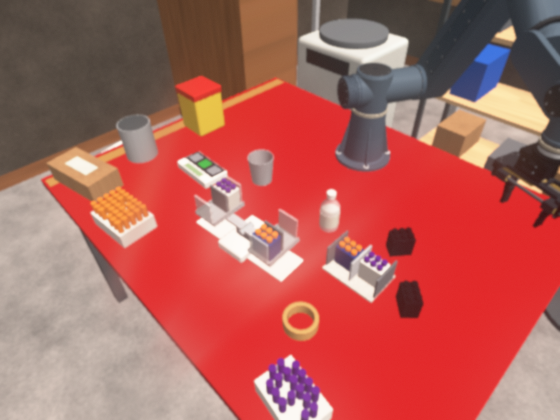

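View pics/side0.png

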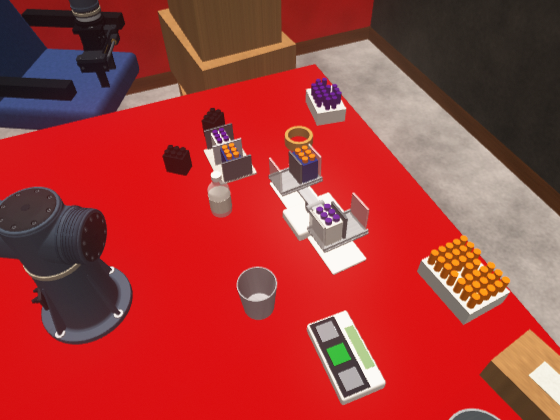

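View pics/wrist0.png

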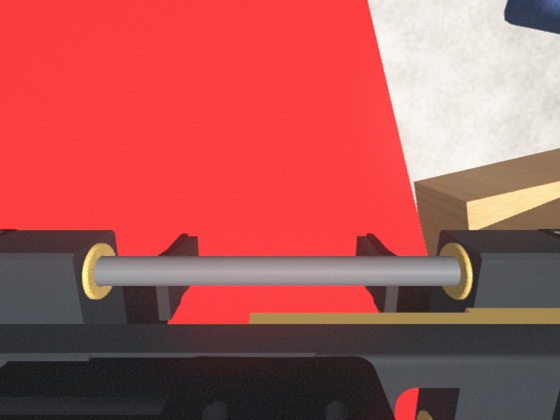

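The scene view shows the rack around (360,265), with a blue block at (349,245) and a white, purple-capped block at (375,265). The balance has the white block at (227,190) and the blue one at (267,238). The keypad is at (203,168). Black look-alikes stand at (400,241) and (410,299), and larger tube trays lie at (290,393) and (123,215). Next I'll make enlarged crops and a top-down map from depth.

```bash
cat > h.py <<'E'
import numpy as np,cv2
def cloud(d,st=None):
    im=d['image'];D=d['depth'].astype(float);h,w=D.shape
    f=h/2/np.tan(np.radians(d['vfov'])/2)
    v,u=np.mgrid[:h,:w]
    P=np.stack([(u-d['cx'])/f*D,(v-d['cy'])/f*D,D],-1)
    if d.get('R') is not None: X=(P-np.array(d['t']))@np.array(d['R'])
    else:
        T=np.array(d['T_tool_cam']);X=P@T[:3,:3].T+T[:3,3]
        X=X@np.array(st['tool_rot']).T+np.array(st['ee_pos'])
    X[D<=0]=np.nan
    return X
def topdown(X,im,x0,x1,y0,y1,res,zmin=-20,zmax=250):
    # rows: x decreasing downward (x up), cols: y decreasing to right
    H=int((x1-x0)/res);W=int((y1-y0)/res)
    out=np.zeros((H,W,3),np.uint8);Z=np.full((H,W),-1e9)
    p=X.reshape(-1,3);c=im.reshape(-1,3)
    ok=np.isfinite(p[:,0])&(p[:,2]>zmin)&(p[:,2]<zmax);p=p[ok];c=c[ok]
    o=np.argsort(p[:,2]);p=p[o];c=c[o]
    r=((x1-p[:,0])/res).astype(int);q=((y1-p[:,1])/res).astype(int)
    k=(r>=0)&(r<H)&(q>=0)&(q<W)
    out[r[k],q[k]]=c[k];Z[r[k],q[k]]=p[k,2]
    return out,Z
E
python3 - <<'E'
from h import *
for n in ['scene','side']:
    d=np.load(f'pics/{n}0.npy',allow_pickle=True).item()
    X=cloud(d); im=d['image']
    o,Z=topdown(X,im,0,1000,-600,600,2)
    cv2.imwrite(f'pics/td_{n}.png',o[:,:,::-1])
    red=(im[...,0]>150)&(im[...,1]<60)&np.isfinite(X[...,2])
    z=X[...,2][red];print(n,np.percentile(z,[5,25,50,75,95]))
d=np.load('pics/scene0.npy',allow_pickle=True).item()
cv2.imwrite('pics/sc_crop.png',cv2.resize(d['image'][140:340,160:440,::-1],None,fx=2.85,fy=2.85,interpolation=cv2.INTER_CUBIC))
d=np.load('pics/side0.npy',allow_pickle=True).item()
cv2.imwrite('pics/si_crop.png',cv2.resize(d['image'][100:300,140:400,::-1],None,fx=3,fy=3,interpolation=cv2.INTER_CUBIC))
E
```

```text
scene [-3.54161977 -1.78815381 -0.61228723  0.56776885  2.31386576]
side [-2.22276601 -0.43765587  0.80877197  2.07234447  3.92759434]
```

View pics/td_scene.png

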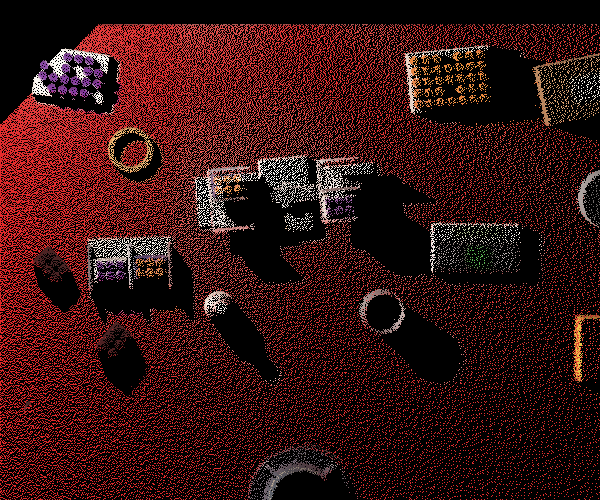

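View pics/sc_crop.png

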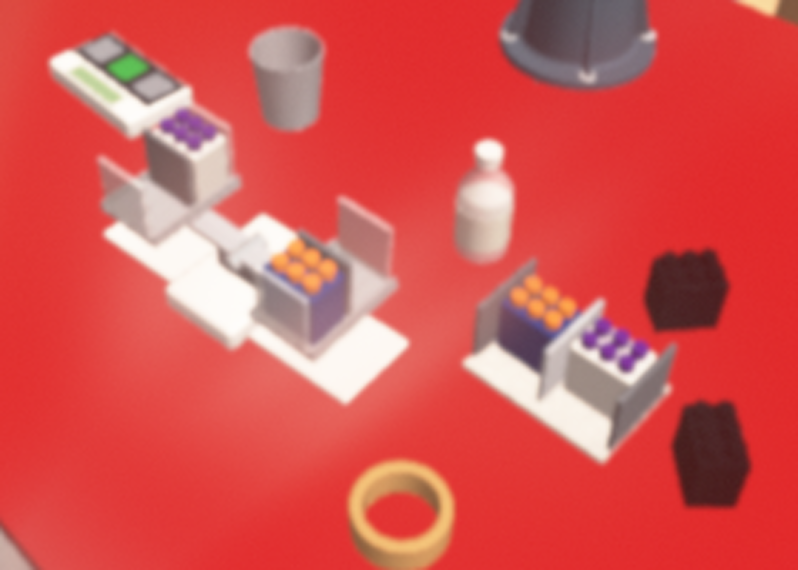

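View pics/si_crop.png

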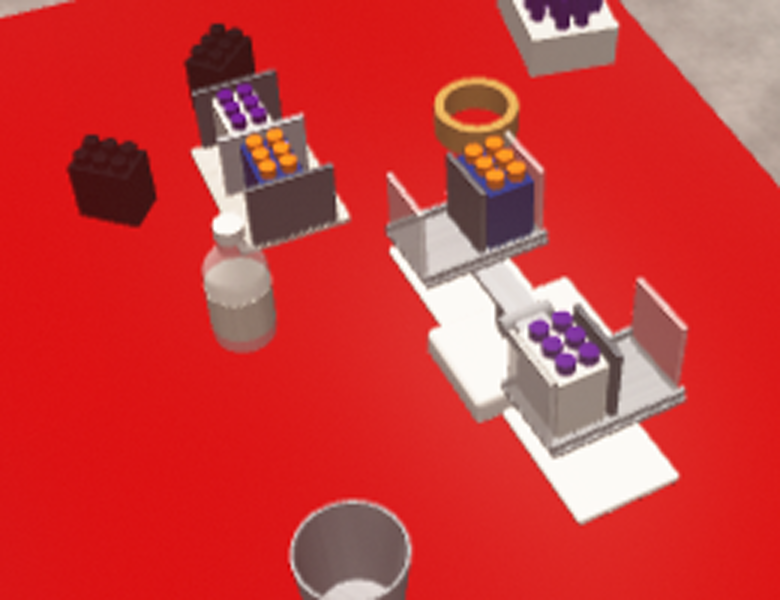

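View pics/td_side.png

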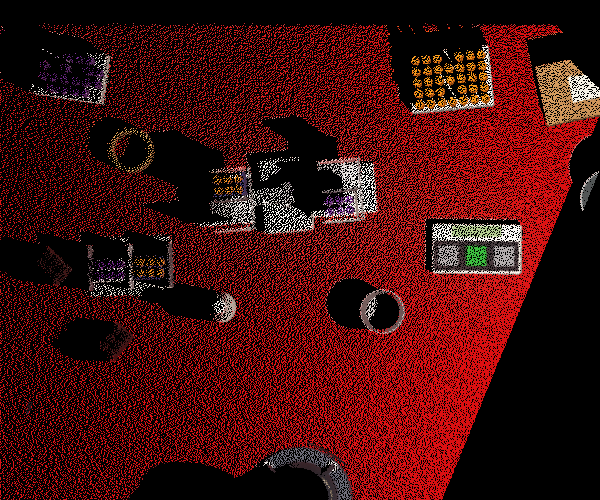

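The target is the white block with purple caps in the rack, at scene (375,265), near world (464,380). It fits because it's the only white one in the rack. The other white one stands in the balance at scene (227,190), the black look-alikes at (400,241) and (410,299) are excluded, and the tube trays are bigger. Now for the precise poses.

Run:
```python
from h import *
for n in ['scene','side']:
    d=np.load(f'pics/{n}0.npy',allow_pickle=True).item()
    X=cloud(d); im=d['image'].astype(int);hsv=cv2.cvtColor(d['image'],cv2.COLOR_RGB2HSV)
    H,S,V=[hsv[...,i].astype(int) for i in range(3)]
    x,y,z=X[...,0],X[...,1],X[...,2]
    pur=(H>120)&(H<150)&(S>90)&(z>60); ora=(H>5)&(H<22)&(S>140)&(z>60);grn=(H>45)&(H<75)&(S>120)&(z>15)
    def rep(nm,m,a,b,c,e):
        k=m&(x>a)&(x<b)&(y>c)&(y<e);p=X[k]
        print(n,nm,k.sum(),np.round(p.mean(0),1) if k.sum() else '',np.round(np.percentile(p,[3,97],axis=0),1).tolist() if k.sum() else '')
    rep('wr',pur,420,510,330,420);rep('br',ora,420,510,260,340)
    rep('wp',pur,540,700,-150,-20);rep('bp',ora,560,720,80,200)
    rep('key',grn,420,560,-420,-290)
    rep('rackwall',(z>74)&(z<90)&(S<60),380,540,230,450)
    rep('rackfloor',(z>3)&(z<11)&(V>140)&(S<60),380,560,230,450)
    rep('kp',(z>24)&(z<40),380,620,-480,-240)
    rep('canrim',(z>94)&(z<105),300,460,-240,-90)
    rep('bottle',(z>20)&(z<150),340,440,100,220)
```

```text
scene wr 117 [461.  379.3  82.9] [[446.5, 354.8, 77.1], [476.9, 403.6, 86.0]]
scene br 185 [464.5 299.6  81.6] [[447.8, 274.3, 71.0], [481.6, 325.0, 86.0]]
scene wp 68 [590.9 -80.1 151.3] [[576.3, -102.4, 147.7], [605.2, -54.4, 154.0]]
scene bp 181 [628.4 144.5 139.3] [[603.8, 121.7, 128.1], [647.1, 169.5, 144.4]]
scene key 61 [ 486.9 -354.9   32.6] [[469.3, -373.1, 29.5], [505.0, -337.1, 36.0]]
scene rackwall 216 [470.7 374.2  78.5] [[430.8, 263.3, 74.6], [507.7, 422.6, 82.5]]
scene rackfloor 650 [503.7 340.4   5.8] [[481.1, 265.1, 3.3], [523.2, 412.3, 9.6]]
scene kp 817 [ 506.4 -345.    30.6] [[457.9, -432.7, 25.5], [550.9, -266.0, 35.1]]
scene canrim 97 [ 375.3 -164.4   97.7] [[332.7, -207.4, 94.4], [420.4, -119.6, 101.4]]
scene bottle 603 [399.2 170.4  81.2] [[374.5, 144.4, 23.2], [415.8, 189.4, 139.9]]
side wr 97 [460.1 380.8  84.5] [[443.3, 354.2, 77.8], [476.2, 408.2, 88.6]]
side br 154 [464.7 298.   83.6] [[447.6, 272.6, 76.4], [482.8, 330.7, 88.1]]
side wp 184 [589.6 -79.4 152.3] [[572.4, -104.6, 148.1], [606.9, -53.1, 155.4]]
side bp 195 [631.5 142.5 140.5] [[612.7, 116.4, 129.3], [656.3, 169.4, 145.9]]
side key 353 [ 487.9 -352.9   33.6] [[468.9, -372.0, 30.7], [506.8, -333.9, 36.4]]
side rackwall 170 [461.9 341.5  79.4] [[423.8, 256.9, 74.5], [506.2, 422.2, 83.3]]
side rackfloor 219 [436.8 347.2   7.2] [[410.2, 260.0, 3.8], [523.7, 416.8, 10.6]]
side kp 3838 [ 500.2 -360.2   31.6] [[454.6, -439.5, 26.9], [547.9, -271.7, 35.9]]
side canrim 252 [ 378.9 -162.4   99.2] [[334.1, -208.5, 94.7], [419.0, -121.0, 102.6]]
side bottle 760 [382.8 143.6  82.7] [[357.4, 129.7, 24.7], [410.7, 166.2, 141.6]]
```

```bash
cat >> h.py <<'E'
from scipy.spatial.transform import Rotation as Ro
def cmd(st,p,yaw):
    """p target TCP; yaw = world angle of tool y axis"""
    R=np.array(st['tool_rot']);c,s=np.cos(yaw),np.sin(yaw)
    y=np.array([c,s,0]);z=np.array([0,0,-1.]);x=np.cross(y,z)
    T=np.stack([x,y,z],1)
    d=R.T@(np.array(p)-np.array(st['ee_pos']))
    r=Ro.from_matrix(R.T@T).as_rotvec()
    print('yaw now',round(np.arctan2(R[1,1],R[0,1]),4),'cmd',np.round(d/150,3),np.round(r/(np.pi/2),3))
E
python3 - <<'E'
from h import *
from bench import manip
cmd(manip.observe(),[461,380,215],0)
E
```

```text
yaw now 1.247 cmd [-2.108 -0.783  0.046] [-0.001  0.     0.794]
```

drive_tool --commands "-1 -0.38 0 0 0 0.4 1;-1 -0.38 0 0 0 0.794 1;-1 -0.38 0 0 0 0.794 1;-1 -0.38 0 0 0 0.794 1;-1 -0.38 0 0 0 0.794 1;-1 -0.38 0 0 0 0.794 1;-1 -0.38 0 0 0 0.794 1;-1 -0.38 0 0 0 0.794 1;-1 -0.38 0 0 0 0.794 1;-1 -0.38 0 0 0 0.794 1"

```text
t: 1.4
ee_pos: [322.6, 490.2, 221.8]
tool_rot: [[-0.001, 1.0, -0.001], [1.0, 0.001, -0.002], [-0.002, -0.001, -1.0]]
ft_force: [0.3, -0.4, -0.1]
gripper_width: 1.0
```

Run:
```python
from h import *
from bench import manip
cmd(manip.observe(),[461,380,215],0)
```

```text
yaw now 0.0008 cmd [-0.736  0.922  0.046] [-0.001  0.001  0.001]
```

drive_tool --commands "-0.736 0.922 0.046 0 0 0 1;-0.736 0.922 0.046 0 0 0 1;-0.736 0.922 0.046 0 0 0 1;-0.736 0.922 0.046 0 0 0 1;-0.736 0.922 0.046 0 0 0 1;-0.736 0.922 0.046 0 0 0 1;-0.736 0.922 0.046 0 0 0 1;-0.736 0.922 0.046 0 0 0 1;-0.736 0.922 0.046 0 0 0 1;-0.736 0.922 0.046 0 0 0 1"

```text
t: 2.65
ee_pos: [460.8, 380.1, 214.9]
tool_rot: [[-0.001, 1.0, -0.001], [1.0, 0.001, -0.002], [-0.002, -0.001, -1.0]]
ft_force: [-1.0, 0.1, -0.4]
gripper_width: 1.001
```

```bash
cat >> h.py <<'E'
def snap(name,tag):
    from bench import manip
    s=manip.observe();d=manip.get_image(name)
    cv2.imwrite(f'pics/{tag}.png',d['image'][:,:,::-1])
    np.save(f'pics/{tag}.npy',{'d':d,'s':s},allow_pickle=True)
    return s,d,cloud(d,s)
E
python3 - <<'E'
from h import *
s,d,X=snap('wrist','w1')
print(s['ee_pos'])
hsv=cv2.cvtColor(d['image'],cv2.COLOR_RGB2HSV)
H,S,V=[hsv[...,i].astype(int) for i in range(3)]
z=X[...,2]
m=(H>120)&(H<150)&(S>90)&(z>70)&(z<95)
p=X[m];print(m.sum(),p.mean(0),np.percentile(p,[2,98],axis=0))
E
```

```text
[460.83012807 380.06276077 214.94711173]
1233 [458.37351782 379.04817534  84.39078189] [[441.71622937 327.09203115  73.42021588]
 [475.10422593 407.03879251  86.20623655]]
```

View pics/w1.png

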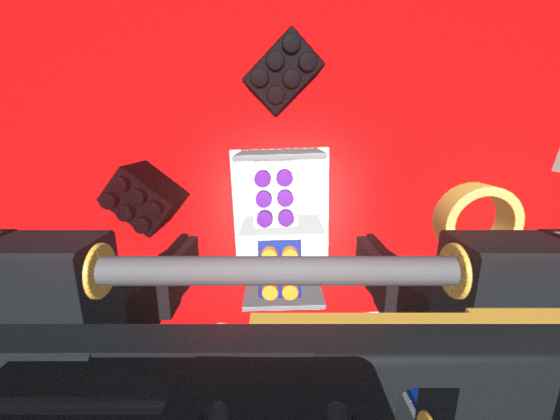

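Run:
```python
from h import *
o=np.load('pics/w1.npy',allow_pickle=True).item();d=o['d'];X=cloud(d,o['s'])
hsv=cv2.cvtColor(d['image'],cv2.COLOR_RGB2HSV)
H,S,V=[hsv[...,i].astype(int) for i in range(3)]
m=((H>120)&(H<150)&(S>90)).astype(np.uint8);m[235:]=0
n,l,st,c=cv2.connectedComponentsWithStats(m)
for i in range(1,n):
    if st[i,4]>60: print(c[i],st[i,4],np.nanmedian(X[l==i],axis=0))
cv2.imwrite('pics/w1c.png',cv2.resize(d['image'][135:315,215:345,::-1],None,fx=3.3,fy=3.3,interpolation=cv2.INTER_CUBIC))
```

```text
[262.09756098 178.26341463] 205 [446.98061796 400.54561022  84.85829121]
[284.00490196 177.40196078] 204 [467.7344106  401.43970521  84.74523016]
[263.17676768 198.61111111] 198 [447.79347666 380.55234711  84.72123248]
[284.84079602 197.70646766] 201 [468.83486795 381.55239631  84.68777065]
[264.1980198  218.33663366] 202 [448.57441533 361.1401971   84.7964835 ]
[285.45771144 217.5920398 ] 201 [469.49880198 361.60514775  84.76192558]
```

View pics/w1c.png

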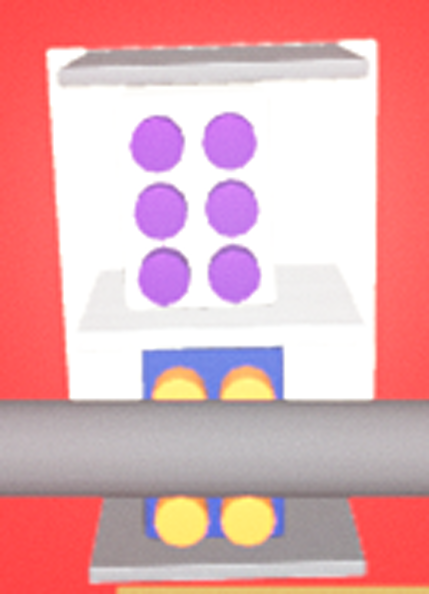

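Run:
```python
from h import *
from bench import manip
s=manip.observe()
cmd(s,[458.5,380.8,110],0.042)
cmd(s,[458.5,380.8,31],0.042)
```

```text
yaw now 0.001 cmd [ 0.006 -0.015  0.7  ] [-0.001  0.001 -0.026]
yaw now 0.001 cmd [ 0.007 -0.015  1.226] [-0.001  0.001 -0.026]
```

drive_tool --commands "0.006 -0.015 0.2 -0.001 0.001 -0.026 1;0.006 -0.015 0.5 -0.001 0.001 -0.026 1;0.006 -0.015 0.7 -0.001 0.001 -0.026 1;0.006 -0.015 0.8 -0.001 0.001 -0.026 1;0.006 -0.015 0.9 -0.001 0.001 -0.026 1;0.006 -0.015 1 -0.001 0.001 -0.026 1;0.006 -0.015 1 -0.001 0.001 -0.026 1;0.006 -0.015 1 -0.001 0.001 -0.026 1;0.006 -0.015 1 -0.001 0.001 -0.026 1;0.006 -0.015 1 -0.001 0.001 -0.026 1" --grip_force 20

```text
t: 3.95
ee_pos: [458.9, 380.8, 65.5]
tool_rot: [[-0.042, 0.999, 0.002], [0.999, 0.042, 0.001], [0.0, 0.002, -1.0]]
ft_force: [0.0, -1.2, -0.1]
gripper_width: 1.001
```

Run:
```python
from h import *
s,d,X=snap('wrist','w2')
cmd(s,[458.5,380.8,31],0.042)
```

```text
yaw now 0.0418 cmd [-0.    -0.003  0.23 ] [ 0.001 -0.    -0.   ]
```

View pics/w2.png

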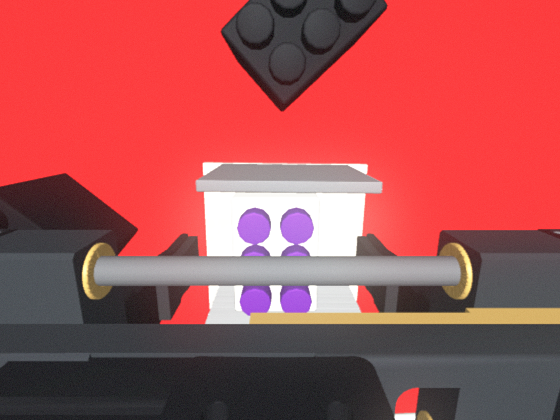

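The block sits between the fingers, with its caps centred at column 276. I'll descend and grip.

drive_tool --commands "0 -0.003 0.12 0 0 0 1;0 -0.003 0.23 0 0 0 1;0 -0.003 0.23 0 0 0 1;0 -0.003 0.23 0 0 0 0.3;0 -0.003 0.23 0 0 0 0.3;0 -0.003 0.23 0 0 0 0.3;0 -0.003 0.23 0 0 0 0.3;0 -0.003 0.23 0 0 0 0.3;0 -0.003 0.23 0 0 0 0.3;0 -0.003 0.23 0 0 0 0.3" --grip_force 20

```text
t: 5.25
ee_pos: [458.5, 380.9, 31.1]
tool_rot: [[-0.042, 0.999, 0.002], [0.999, 0.042, 0.001], [0.001, 0.002, -1.0]]
ft_force: [-0.1, 0.5, 2.3]
gripper_width: 0.527
```

Gripped at 0.527, which is 46 mm. Lifting.

drive_tool --commands "0 0 -0.1 0 0 0 0.3;0 0 -0.25 0 0 0 0.3;0 0 -0.45 0 0 0 0.3;0 0 -0.65 0 0 0 0.3;0 0 -0.85 0 0 0 0.3;0 0 -1 0 0 0 0.3;0 0 -1 0 0 0 0.3;0 0 -1 0 0 0 0.3;0 0 -1 0 0 0 0.3;0 0 -1 0 0 0 0.3"

```text
t: 6.5
ee_pos: [457.7, 380.5, 180.1]
tool_rot: [[-0.042, 0.999, -0.0], [0.999, 0.042, -0.0], [-0.0, -0.0, -1.0]]
ft_force: [0.3, -0.2, -1.2]
gripper_width: 0.525
```

Run:
```python
from h import *
s,d,X=snap('wrist','w3')
print(s['ee_pos'],s['ft_force'],s['gripper_width'])
cmd(s,[470,20,180],0.0)
```

```text
[457.7026959  380.48586818 180.07876062] [ 0.25117132 -0.20700433 -1.19335881] 0.5247265848764874
yaw now 0.0418 cmd [-2.405e+00 -1.900e-02  1.000e-03] [-0.     0.     0.027]
```

View pics/w3.png

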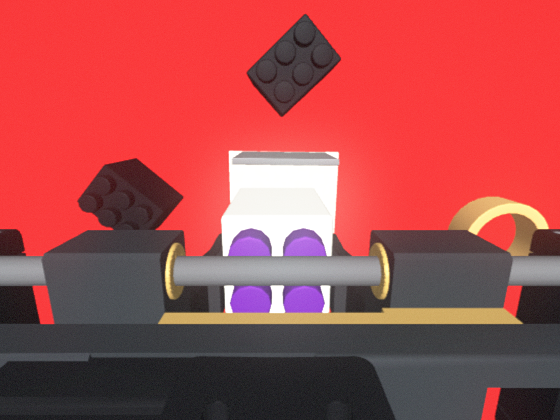

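drive_tool --commands "-0.15 0 0 0 0 0 0.3;-0.4 0 0 0 0 0 0.3;-0.7 0 0 0 0 0 0.3;-1 0 0 0 0 0 0.3;-1 0 0 0 0 0 0.3;-1 0 0 0 0 0 0.3;-1 0 0 0 0 0 0.3;-1 0 0 0 0 0 0.3;-1 0 0 0 0 0 0.3;-1 0 0 0 0 0 0.3"

```text
t: 7.8
ee_pos: [464.0, 231.0, 180.2]
tool_rot: [[-0.042, 0.999, 0.0], [0.999, 0.042, -0.0], [-0.0, 0.0, -1.0]]
ft_force: [-0.2, 0.3, -1.1]
gripper_width: 0.528
```

drive_tool --commands "-0.15 0 0 0 0 0 0.3;-0.4 0 0 0 0 0 0.3;-0.7 0 0 0 0 0 0.3;-1 0 0 0 0 0 0.3;-1 0 0 0 0 0 0.3;-1 0 0 0 0 0 0.3;-1 0 0 0 0 0 0.3;-1 0 0 0 0 0 0.3;-1 0 0 0 0 0 0.3;-1 0 0 0 0 0 0.3"

```text
t: 9.05
ee_pos: [470.3, 81.5, 180.3]
tool_rot: [[-0.043, 0.999, 0.0], [0.999, 0.043, -0.0], [-0.0, 0.0, -1.0]]
ft_force: [0.5, 0.1, -1.2]
gripper_width: 0.529
```

Run:
```python
from h import *
s,d,X=snap('wrist','w4')
print(s['ee_pos'],s['ft_force'],s['gripper_width'])
cmd(s,[468,20,30],0.0)
```

```text
[470.30642935  81.52056021 180.26315531] [ 0.48617499  0.14594769 -1.24029041] 0.5294117836590059
yaw now 0.0432 cmd [-0.409 -0.033  1.002] [0.    0.    0.028]
```

View pics/w4.png

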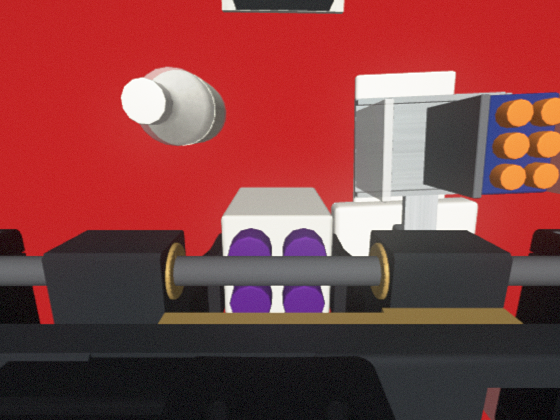

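drive_tool --commands "-0.2 -0.08 0 0 0 0.028 0.3;-0.409 -0.153 0.1 0 0 0.028 0.3;-0.409 -0.153 0.3 0 0 0.028 0.3;-0.409 -0.153 0.55 0 0 0.028 0.3;-0.409 -0.153 0.8 0 0 0.028 0.3;-0.409 -0.153 0.95 0 0 0.028 0.3;-0.409 -0.153 0.98 0 0 0.028 0.3;-0.409 -0.153 0.98 0 0 0.028 0.3;-0.409 -0.153 0.98 0 0 0.028 0.3;-0.409 -0.153 0.98 0 0 0.028 0.3"

```text
t: 10.35
ee_pos: [450.7, 19.0, 34.2]
tool_rot: [[0.001, 1.0, 0.002], [1.0, -0.001, -0.001], [-0.001, 0.002, -1.0]]
ft_force: [-0.3, 0.1, -2.7]
gripper_width: 0.529
```

drive_tool --commands "0 0 0.03 0 0 0 0.3;0 0 0.045 0 0 0 0.3;0 0 0.055 0 0 0 0.3;0 0 0.06 0 0 0 0.3;0 0 0.06 0 0 0 0.3;0 0 0.06 0 0 0 0.65;0 0 0.06 0 0 0 1;0 0 0.06 0 0 0 1;0 0 0.06 0 0 0 1;0 0 0.06 0 0 0 1"

```text
t: 11.6
ee_pos: [450.7, 19.0, 25.1]
tool_rot: [[0.001, 1.0, 0.002], [1.0, -0.001, -0.001], [-0.001, 0.002, -1.0]]
ft_force: [-0.5, 0.3, -0.2]
gripper_width: 0.966
```

drive_tool --commands "0 0 -0.2 0 0 0 1;0 0 -0.4 0 0 0 1;0 0 -0.7 0 0 0 1;0 0 -0.9 0 0 -0.1 1;0 0 -0.9 0 0 -0.3 1;0 0 -0.9 0 0 -0.5 1;0 0 -0.9 0 0 -0.7 1;0 0 -0.9 0 0 -0.9 1;0 0 -0.9 0 0 -1 1;0 0 -0.9 0 0 -1 1"

```text
t: 12.85
ee_pos: [450.1, 19.2, 160.1]
tool_rot: [[-0.96, 0.28, 0.002], [0.28, 0.96, -0.001], [-0.002, -0.0, -1.0]]
ft_force: [0.5, 0.6, -0.0]
gripper_width: 1.002
```

Run:
```python
from h import *
s,d,X=snap('wrist','w5');snap('side','s5')
print(s['ee_pos'],s['ft_force'],s['gripper_width'],s['t'],s['joint_positions'])
hsv=cv2.cvtColor(d['image'],cv2.COLOR_RGB2HSV)
H,S,V=[hsv[...,i].astype(int) for i in range(3)]
m=((H>120)&(H<150)&(S>90)).astype(np.uint8)
n,l,st,c=cv2.connectedComponentsWithStats(m)
for i in range(1,n):
    if st[i,4]>60: print(c[i],st[i,4],np.nanmedian(X[l==i],axis=0))
```

```text
[450.10721394  19.15923373 160.09247943] [ 0.48524596  0.56758581 -0.00948963] 1.0022308231832853 12.85 [-2.06239250e-01  3.97678390e-01  1.92444322e+00 -3.30713925e-04
  8.17630608e-01 -1.49339247e+00]
[296.41082803 193.66242038] 314 [439.62529733  38.3506121   78.74631416]
[272.77346278 200.42394822] 309 [439.40444844  18.73500782  78.658036  ]
[249.19808307 206.79233227] 313 [439.39448162  -0.90370539  78.6743596 ]
[303.1038961 217.6461039] 308 [460.20356202  38.33952899  78.6395683 ]
[279.93890675 224.07073955] 311 [460.1997802   18.71829973  78.61297116]
[256.90322581 230.29354839] 310 [459.92921976  -0.81925305  78.55002699]
```

View pics/w5.png

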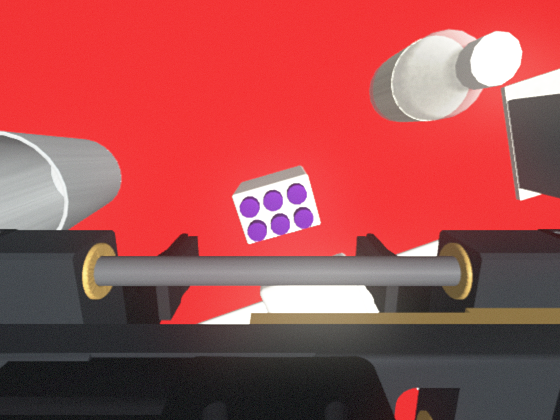

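View pics/s5.png

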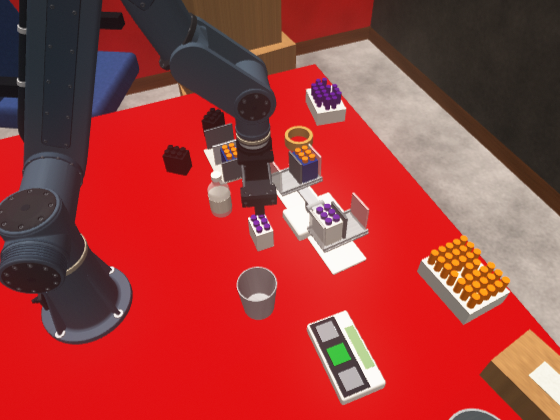

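The block stands upright at (449.8, 18.7) with yaw 0. Before regrasping I'll take a close look at the free bay from above.

Run:
```python
from h import *
from bench import manip
s=manip.observe()
cmd(s,[545,-30,230],1.65)
```

```text
yaw now 1.2809 cmd [-0.7   -0.133 -0.465] [-0.     0.001 -0.235]
```

drive_tool --commands "-0.1 0 -0.465 0 0 0 1;-0.5 -0.1 -0.465 0 0 -0.1 1;-0.8 -0.133 -0.465 0 0 -0.235 1;-0.95 -0.15 -0.465 0 0 -0.235 1;-0.95 -0.15 -0.465 0 0 -0.235 1;-0.95 -0.15 -0.465 0 0 -0.235 1;-0.95 -0.15 -0.465 0 0 -0.235 1;-0.95 -0.15 -0.465 0 0 -0.235 1;-0.95 -0.15 -0.465 0 0 -0.235 1;-0.95 -0.15 -0.465 0 0 -0.235 1"

```text
t: 14.2
ee_pos: [580.1, -43.0, 230.2]
tool_rot: [[-0.997, -0.079, 0.002], [-0.079, 0.997, -0.001], [-0.002, -0.001, -1.0]]
ft_force: [0.4, -0.1, 1.1]
gripper_width: 0.999
```

Run:
```python
from h import *
s,d,X=snap('wrist','w6')
print(s['ee_pos'])
cmd(s,[640,-85,230],1.65)
```

```text
[580.06586486 -42.99271998 230.23712749]
yaw now 1.65 cmd [-0.376 -0.311  0.003] [-0.001  0.001  0.   ]
```

View pics/w6.png

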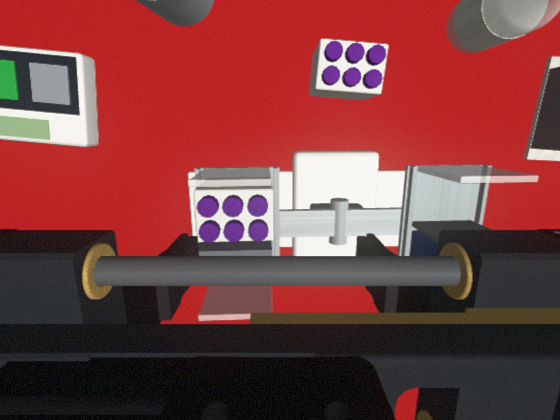

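drive_tool --commands "-0.3 -0.2 0 0 0 0 1;-0.54 -0.34 0 0 0 0 1;-0.54 -0.34 0 0 0 0 1;-0.54 -0.34 0 0 0 0 1;-0.54 -0.34 0 0 0 0 1;-0.54 -0.34 0 0 0 0 1;-0.54 -0.34 0 0 0 0 1;-0.54 -0.34 0 0 0 0 1;-0.54 -0.34 0 0 0 0 1;-0.54 -0.34 0 0 0 0 1"

```text
t: 15.5
ee_pos: [664.9, -87.5, 230.4]
tool_rot: [[-0.997, -0.079, 0.002], [-0.079, 0.997, -0.001], [-0.002, -0.001, -1.0]]
ft_force: [-0.4, -0.6, -0.6]
gripper_width: 1.003
```

Run:
```python
from h import *
s,d,X=snap('wrist','w7')
print(s['ee_pos'])
cv2.imwrite('pics/w7c.png',cv2.resize(d['image'][60:260,140:420,::-1],None,fx=2.8,fy=2.8,interpolation=cv2.INTER_CUBIC))
```

```text
[664.88843264 -87.4847464  230.39331422]
```

View pics/w7c.png

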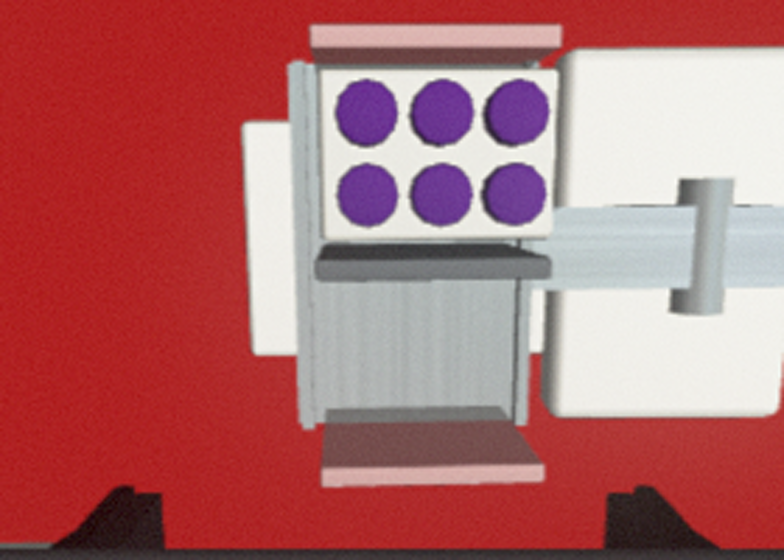

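Run:
```python
from h import *
o=np.load('pics/w7.npy',allow_pickle=True).item();d=o['d'];X=cloud(d,o['s'])
for nm,u0,u1,v0,v1 in [('near',256,335,70,76),('mid',256,332,152,159),('out',258,330,227,232)]:
    p=X[v0:v1,u0:u1].reshape(-1,3);z=np.nanmedian(p[:,2]);p=p[np.abs(p[:,2]-z)<5]
    A=np.polyfit(p[:,1],p[:,0],1)
    print(nm,z,'x at y=-85:',np.polyval(A,-85),'slope->yaw',-np.arctan(A[0]),'y',np.percentile(p[:,1],[1,99]))
# full transect along columns in balance frame yaw .08
c,s=np.cos(.08),np.sin(.08);B=np.array([[c,s,0],[-s,c,0],[0,0,1]])
Y=X@B.T
for u in [270,295,320]:
    print('u',u);print(np.round(Y[66:236:3,u],0).astype(int).tolist())
for v in [175,190,205]:
    print('v',v);print(np.round(Y[v,225:350:2],0).astype(int).tolist())
```

```text
near 148.75723718763368 x at y=-85: 558.9022579951763 slope->yaw 0.08630620311093946 y [-111.1133461   -54.76468616]
mid 148.509452397418 x at y=-85: 618.3905392455903 slope->yaw 0.07552918879981345 y [-107.35344375  -49.8062856 ]
out 148.68582741620742 x at y=-85: 678.5321265422418 slope->yaw 0.06639689021838857 y [-101.94413934  -44.02026874]
u 270
[[519, -149, 0], [548, -146, 149], [550, -146, 150], [552, -146, 149], [553, -146, 143], [554, -146, 130], [557, -146, 140], [560, -146, 143], [563, -146, 153], [565, -146, 153], [567, -146, 154], [569, -146, 152], [571, -146, 153], [573, -146, 152], [575, -146, 155], [577, -146, 153], [579, -146, 142], [581, -146, 141], [584, -146, 152], [586, -146, 154], [588, -146, 153], [590, -146, 153], [592, -146, 153], [594, -146, 154], [597, -146, 153], [599, -146, 142], [602, -146, 140], [607, -147, 82], [607, -146, 125], [608, -146, 150], [610, -146, 151], [613, -146, 150], [623, -148, 75], [626, -148, 77], [629, -148, 77], [632, -148, 76], [635, -148, 75], [638, -148, 76], [641, -148, 76], [644, -148, 75], [647, -148, 76], [651, -148, 74], [65
[... 4820 characters left out ...]
7, -145, 75], [668, -143, 75], [668, -141, 75], [667, -138, 76], [667, -136, 75], [668, -134, 75], [667, -132, 76], [667, -130, 76], [667, -128, 75], [667, -126, 76], [667, -124, 76], [667, -122, 77], [667, -120, 76], [667, -118, 76], [668, -115, 75], [667, -113, 77], [667, -111, 77], [668, -109, 75], [667, -107, 76], [667, -105, 77], [667, -103, 76], [667, -101, 76], [667, -99, 76], [668, -96, 74], [668, -94, 74], [667, -93, 77], [666, -91, 82], [666, -89, 81], [686, -73, 1], [686, -71, 1], [686, -68, 0], [680, -70, 25], [679, -69, 29], [678, -67, 30], [678, -64, 30], [678, -62, 31], [678, -60, 32], [678, -57, 30], [678, -55, 31]]<stdin>:13: RuntimeWarning: invalid value encountered in cast
```

Run:
```python
from h import *
from bench import manip
s=manip.observe()
cmd(s,[450.2,18.9,160],1.571)
```

```text
yaw now 1.65 cmd [1.372 0.821 0.466] [-0.     0.001  0.05 ]
```

drive_tool --commands "0.3 0.18 0 0 0 0 1;0.6 0.36 0 0 0 0 1;0.9 0.5 0.1 0 0 0.05 1;1 0.65 0.2 0 0 0.05 1;1 0.65 0.2 0 0 0.05 1;1 0.7 0.2 0 0 0.05 1;1 0.7 0.2 0 0 0.05 1;1 0.7 0.2 0 0 0.05 1;1 0.7 0.2 0 0 0.05 1;1 0.7 0.2 0 0 0.05 1"

```text
t: 16.8
ee_pos: [507.3, 5.1, 200.0]
tool_rot: [[-1.0, -0.0, 0.002], [-0.0, 1.0, -0.001], [-0.002, -0.001, -1.0]]
ft_force: [0.2, 0.4, 0.4]
gripper_width: 1.0
```

Run:
```python
from h import *
from bench import manip
s=manip.observe()
cmd(s,[450.2,18.9,100],1.571)
cmd(s,[450.2,18.9,30],1.571)
```

```text
yaw now 1.5712 cmd [0.382 0.093 0.666] [-0.     0.001  0.   ]
yaw now 1.5712 cmd [0.383 0.093 1.132] [-0.     0.001  0.   ]
```

drive_tool --commands "0.382 0.093 0 0 0.001 0 1;0.382 0.093 0.2 0 0.001 0 1;0.382 0.093 0.4 0 0.001 0 1;0.382 0.093 0.55 0 0.001 0 1;0.382 0.093 0.67 0 0.001 0 1;0.382 0.093 0.67 0 0.001 0 1;0.382 0.093 0.67 0 0.001 0 1;0.382 0.093 0.67 0 0.001 0 1;0.382 0.093 0.67 0 0.001 0 1;0.382 0.093 0.67 0 0.001 0 1"

```text
t: 18.05
ee_pos: [450.4, 18.9, 99.8]
tool_rot: [[-1.0, -0.0, 0.001], [-0.0, 1.0, -0.001], [-0.001, -0.001, -1.0]]
ft_force: [0.3, -0.8, 0.1]
gripper_width: 1.003
```

Run:
```python
from h import *
s,d,X=snap('wrist','w8')
hsv=cv2.cvtColor(d['image'],cv2.COLOR_RGB2HSV)
H,S,V=[hsv[...,i].astype(int) for i in range(3)]
m=((H>120)&(H<150)&(S>90)).astype(np.uint8)
n,l,st,c=cv2.connectedComponentsWithStats(m)
for i in range(1,n):
    if st[i,4]>60: print(c[i],st[i,4],np.nanmedian(X[l==i],axis=0))
cmd(s,[450.2,18.9,30],1.571)
```

```text
[244.53222836 220.72007366] 543 [439.18794574  -1.04248398  78.64650624]
[276.37429112 220.80529301] 529 [439.13049613  18.70705829  78.69791756]
[308.59152216 220.9344894 ] 519 [439.20214754  38.20476949  78.64386862]
[245.6147541  247.82786885] 366 [457.25536253  -0.75973215  78.35344621]
[276.80952381 248.27380952] 336 [457.40284556  18.74983609  78.52346244]
[307.70605187 248.01729107] 347 [457.21978882  38.15397797  78.44133054]
yaw now 1.5712 cmd [0.002 0.001 0.465] [-0.001  0.001  0.   ]
```

View pics/w8.png

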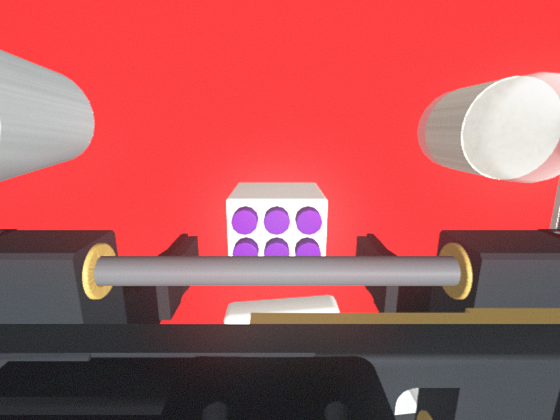

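drive_tool --commands "0.004 0 0.15 0 0 0 1;0.004 0 0.3 0 0 0 1;0.004 0 0.42 0 0 0 1;0.004 0 0.465 0 0 0 1;0.004 0 0.465 0 0 0 1;0.004 0 0.465 0 0 0 0.5;0.004 0 0.465 0 0 0 0.5;0.004 0 0.465 0 0 0 0.5;0.004 0 0.465 0 0 0 0.5;0.004 0 0.465 0 0 0 0.5" --grip_force 20

```text
t: 19.35
ee_pos: [450.1, 18.8, 30.4]
tool_rot: [[-1.0, -0.0, 0.002], [-0.0, 1.0, -0.001], [-0.002, -0.001, -1.0]]
ft_force: [-0.5, -0.5, 4.8]
gripper_width: 0.755
```

drive_tool --commands "0 0 -0.1 0 0 0 0.5;0 0 -0.25 0 0 0 0.5;0 0 -0.45 0 0 0 0.5;0 0 -0.65 0 0 0 0.5;0 0 -0.85 0 0 0 0.5;0 0 -1 0 0 0 0.5;0 0 -1 0 0 0 0.5;0 0 -1 0 0 0 0.5;0 0 -1 0 0 0 0.5;0 0 -1 0 0 0 0.5"

```text
t: 20.6
ee_pos: [449.2, 19.0, 179.5]
tool_rot: [[-1.0, -0.0, -0.0], [-0.0, 1.0, -0.001], [0.0, -0.001, -1.0]]
ft_force: [-0.2, -0.5, -1.9]
gripper_width: 0.757
```

Run:
```python
from h import *
from bench import manip
s=manip.observe();print(s['gripper_width'],s['ft_force'])
cmd(s,[549,-29,220],1.61)
cmd(s,[648.8,-77.6,220],1.648)
```

```text
0.7571013028803704 [-0.19038908 -0.48110544 -1.93716138]
yaw now 1.5711 cmd [-0.665 -0.321 -0.27 ] [-0.    -0.    -0.025]
yaw now 1.5711 cmd [-1.33  -0.645 -0.27 ] [-0.    -0.    -0.049]
```

Gripped at 66 mm. Carrying it to the free far bay of the right pan.

drive_tool --commands "-0.05 0 -0.27 0 0 0 0.5;-0.2 -0.1 -0.27 0 0 0 0.5;-0.45 -0.2 -0.27 0 0 -0.03 0.5;-0.7 -0.35 -0.27 0 0 -0.049 0.5;-0.9 -0.45 -0.27 0 0 -0.049 0.5;-0.9 -0.45 -0.27 0 0 -0.049 0.5;-0.9 -0.45 -0.27 0 0 -0.049 0.5;-0.9 -0.45 -0.27 0 0 -0.049 0.5;-0.9 -0.45 -0.27 0 0 -0.049 0.5;-0.9 -0.45 -0.27 0 0 -0.049 0.5"

```text
t: 21.85
ee_pos: [584.0, -48.1, 220.2]
tool_rot: [[-0.997, -0.078, -0.0], [-0.078, 0.997, -0.001], [0.0, -0.001, -1.0]]
ft_force: [0.0, 0.2, -1.3]
gripper_width: 0.758
```

Run:
```python
from h import *
from bench import manip
s=manip.observe();print(s['gripper_width'],s['ft_force'])
cmd(s,[649,-77.6,188],1.648)
```

```text
0.7579765425710148 [ 0.02238824  0.22779308 -1.27203294]
yaw now 1.6485 cmd [-0.417 -0.229  0.215] [-0. -0.  0.]
```

drive_tool --commands "-0.15 -0.09 0 0 0 0 0.5;-0.3 -0.18 0 0 0 0 0.5;-0.417 -0.229 0 0 0 0 0.5;-0.417 -0.229 0.1 0 0 0 0.5;-0.417 -0.229 0.2 0 0 0 0.5;-0.417 -0.229 0.213 0 0 0 0.5;-0.417 -0.229 0.213 0 0 0 0.5;-0.417 -0.229 0.213 0 0 0 0.5;-0.417 -0.229 0.213 0 0 0 0.5;-0.417 -0.229 0.213 0 0 0 0.5"

```text
t: 23.1
ee_pos: [649.2, -77.6, 188.7]
tool_rot: [[-0.997, -0.078, 0.001], [-0.078, 0.997, -0.001], [-0.001, -0.001, -1.0]]
ft_force: [-0.6, -0.3, -1.6]
gripper_width: 0.752
```

Run:
```python
from h import *
s,d,X=snap('wrist','w9');print(s['ee_pos'],s['ft_force'])
a,b,_=snap('scene','c9');snap('side','s9')
cv2.imwrite('pics/c9c.png',cv2.resize(b['image'][140:300,150:330,::-1],None,fx=4,fy=3.7,interpolation=cv2.INTER_CUBIC))
b=np.load('pics/s9.npy',allow_pickle=True).item()['d']
cv2.imwrite('pics/s9c.png',cv2.resize(b['image'][120:290,240:420,::-1],None,fx=3.5,fy=3.5,interpolation=cv2.INTER_CUBIC))
cmd(s,[649,-77.6,104],1.648)
```

```text
[649.16540094 -77.56406559 188.73433794] [-0.56465119 -0.27249984 -1.57324429]
yaw now 1.6484 cmd [0.001 0.    0.565] [-0.001  0.     0.   ]
```

View pics/w9.png

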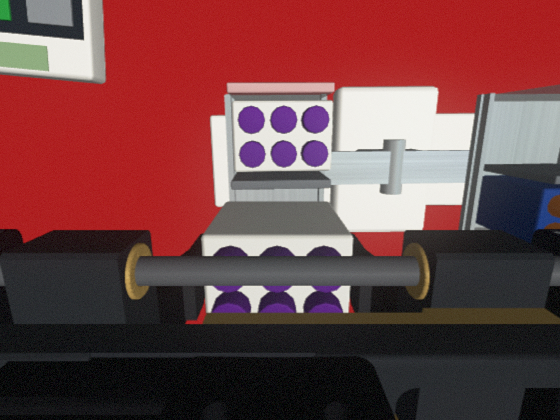

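View pics/c9c.png

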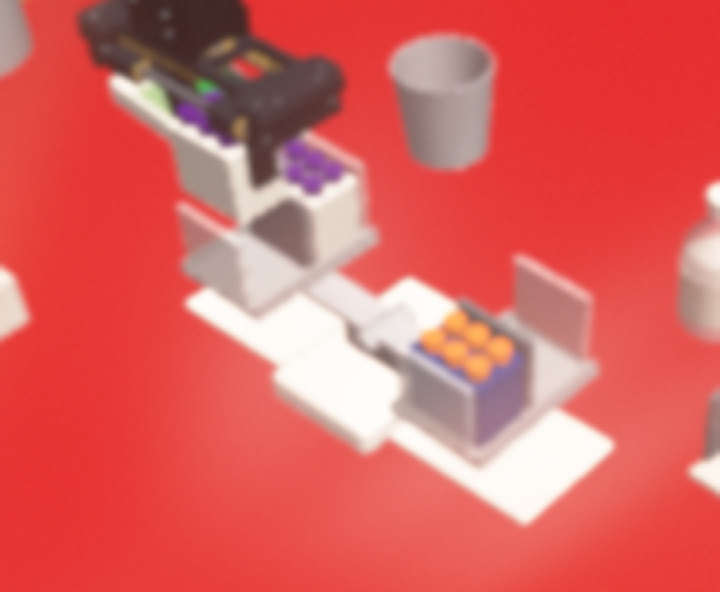

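View pics/s9c.png

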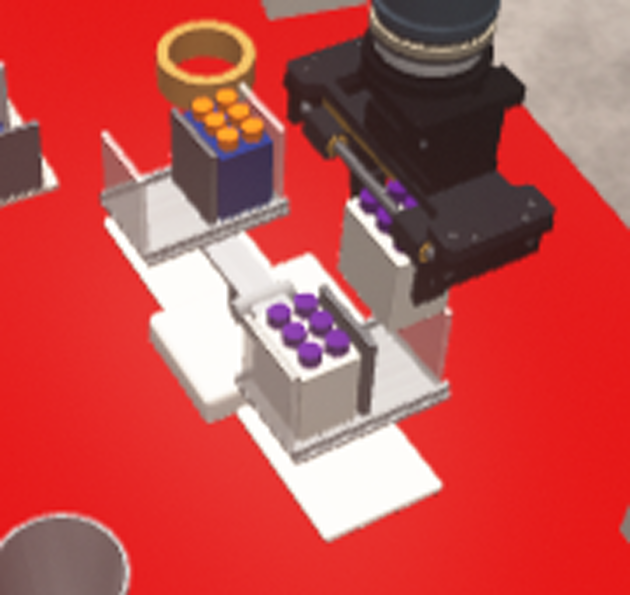

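Run:
```python
from h import *
o=np.load('pics/w9.npy',allow_pickle=True).item();d=o['d'];X=cloud(d,o['s'])
c,s=np.cos(.077),np.sin(.077);B=np.array([[c,s,0],[-s,c,0],[0,0,1]]);Y=X@B.T
for u in [245,277,310]: print(u,np.round(Y[168:240:4,u],1)[:,[0,2]].tolist())
print('lips/edges row196',np.round(Y[196,222:340:3],0)[:,1:].tolist())
print('block face y',np.round(Y[222,195:360:5],0).tolist())
print('tcp',B@o['s']['ee_pos'])
```

```text
245 [[601.0, 141.1], [608.0, 108.8], [607.9, 131.2], [607.8, 149.1], [610.3, 150.3], [613.0, 149.8], [630.4, 76.4], [634.0, 76.5], [637.9, 75.6], [619.5, 167.8], [619.2, 178.7], [619.1, 187.8], [619.0, 196.0], [618.9, 203.9], [619.3, 209.1], [619.0, 216.3], [619.5, 220.6], [620.0, 224.2]]
277 [[601.1, 140.1], [607.7, 110.7], [607.7, 131.9], [607.7, 150.0], [610.6, 148.4], [613.3, 148.1], [630.7, 74.5], [634.2, 75.5], [638.1, 74.5], [619.2, 168.5], [619.4, 177.8], [619.1, 187.5], [619.3, 194.8], [619.2, 202.6], [619.2, 209.4], [619.3, 215.3], [619.3, 220.9], [620.0, 224.3]]
310 [[601.1, 139.4], [607.5, 112.2], [607.4, 133.9], [608.0, 147.6], [610.8, 147.0], [613.4, 147.1], [630.8, 73.7], [634.5, 74.0], [638.1, 74.1], [618.9, 169.8], [619.2, 178.4], [619.0, 188.0], [619.2, 195.1], [619.0, 203.2], [619.3, 208.9], [618.9, 216.5], [619.1, 221.4], [619.9, 224.5]]
lips/edges row196 [[-189.0, 9.0], [-186.0, 9.0], [-183.0, 7.0], [-168.0, 84.0], [-165.0, 86.0], [-163.0, 76.0], [-161.0, 77.0], [-158.0, 75.0], [-156.0, 75.0], [-153.0, 75.0], [-150.0, 76.0], [-147.0, 76.0], [-145.0, 76.0], [-142.
[... 551 characters left out ...]
5.0, 206.0], [619.0, -153.0, 206.0], [619.0, -150.0, 206.0], [619.0, -148.0, 206.0], [619.0, -145.0, 206.0], [619.0, -143.0, 205.0], [619.0, -141.0, 206.0], [619.0, -138.0, 207.0], [619.0, -136.0, 206.0], [619.0, -133.0, 207.0], [619.0, -131.0, 206.0], [619.0, -128.0, 206.0], [619.0, -126.0, 206.0], [619.0, -124.0, 206.0], [619.0, -121.0, 207.0], [619.0, -119.0, 206.0], [619.0, -116.0, 205.0], [619.0, -114.0, 207.0], [619.0, -111.0, 206.0], [619.0, -109.0, 206.0], [619.0, -107.0, 206.0], [619.0, -104.0, 206.0], [619.0, -102.0, 206.0], [619.0, -99.0, 205.0], [619.0, -97.0, 206.0], [672.0, -55.0, 31.0], [671.0, -50.0, 33.0], [672.0, -44.0, 30.0]]
tcp [ 641.27536772 -127.27059677  188.73433794]
```

drive_tool --commands "0.008 -0.003 0.05 0 0 0 0.5;0.008 -0.003 0.1 0 0 0 0.5;0.008 -0.003 0.16 0 0 0 0.5;0.008 -0.003 0.23 0 0 0 0.5;0.008 -0.003 0.3 0 0 0 0.5;0.008 -0.003 0.37 0 0 0 0.5;0.008 -0.003 0.43 0 0 0 0.5;0.008 -0.003 0.48 0 0 0 0.5;0.008 -0.003 0.48 0 0 0 0.5;0.008 -0.003 0.48 0 0 0 0.5"

```text
t: 24.5
ee_pos: [648.2, -78.2, 116.7]
tool_rot: [[-0.997, -0.078, 0.001], [-0.078, 0.997, -0.001], [-0.001, -0.001, -1.0]]
ft_force: [-0.1, 0.1, -0.7]
gripper_width: 0.758
```

Run:
```python
from h import *
s,d,X=snap('wrist','w10');print(s['ee_pos'],s['ft_force'])
b=snap('side','s10')[1]
cv2.imwrite('pics/s10c.png',cv2.resize(b['image'][120:290,240:420,::-1],None,fx=3.5,fy=3.5,interpolation=cv2.INTER_CUBIC))
```

```text
[648.18756439 -78.22444516 116.73743037] [-0.06888955  0.11367527 -0.67991463]
```

View pics/s10c.png

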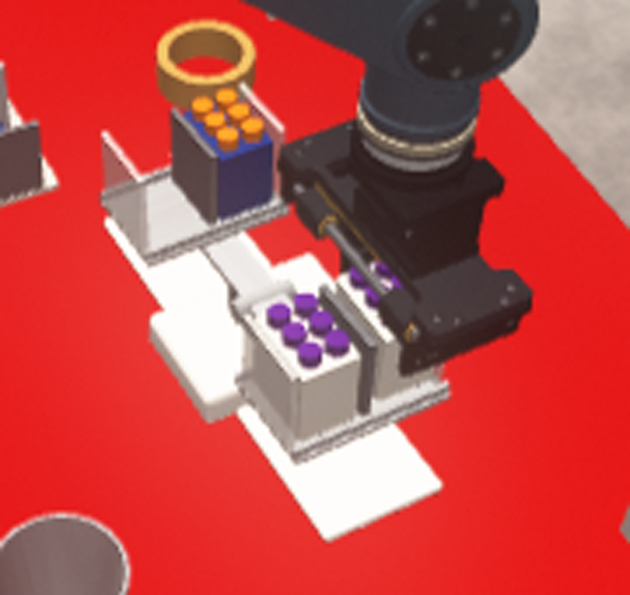

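View pics/w10.png

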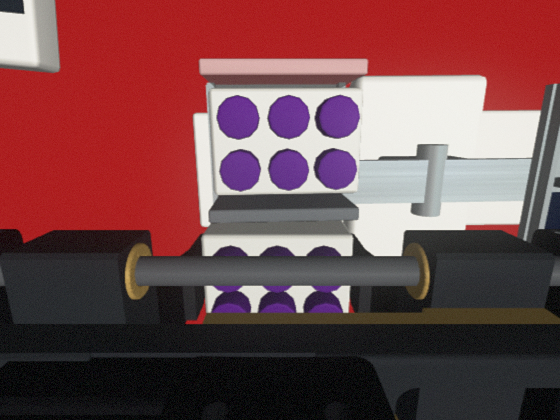

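The block is inside the bay with no side force. Now the slow final descent.

drive_tool --commands "0 0 0.02 0 0 0 0.5;0 0 0.04 0 0 0 0.5;0 0 0.055 0 0 0 0.5;0 0 0.07 0 0 0 0.5;0 0 0.08 0 0 0 0.5;0 0 0.09 0 0 0 0.5;0 0 0.095 0 0 0 0.5;0 0 0.1 0 0 0 0.5;0 0 0.105 0 0 0 0.5;0 0 0.105 0 0 0 0.5"

```text
t: 25.85
ee_pos: [648.4, -78.3, 101.3]
tool_rot: [[-0.997, -0.078, 0.002], [-0.078, 0.997, -0.001], [-0.001, -0.001, -1.0]]
ft_force: [-0.3, -0.3, -0.5]
gripper_width: 0.756
```

drive_tool --commands "0 0 0.005 0 0 0 0.5;0 0 0.01 0 0 0 0.5;0 0 0.01 0 0 0 0.5;0 0 0.01 0 0 0 0.78;0 0 0.01 0 0 0 0.8;0 0 0.01 0 0 0 0.83;0 0 0.01 0 0 0 0.88;0 0 0.01 0 0 0 0.95;0 0 0.01 0 0 0 1;0 0 0.01 0 0 0 1"

```text
t: 27.1
ee_pos: [648.4, -78.3, 99.8]
tool_rot: [[-0.997, -0.078, 0.002], [-0.078, 0.997, -0.001], [-0.002, -0.001, -1.0]]
ft_force: [0.1, -0.2, 0.6]
gripper_width: 0.989
```

Run:
```python
from h import *
s,d,X=snap('wrist','w11');print(s['ee_pos'],s['ft_force'],s['gripper_width'])
b=snap('side','s11')[1]
cv2.imwrite('pics/s11c.png',cv2.resize(b['image'][120:290,240:420,::-1],None,fx=3.5,fy=3.5,interpolation=cv2.INTER_CUBIC))
```

```text
[648.44994585 -78.34103643  99.79126108] [ 0.08942196 -0.1943355   0.55337208] 0.9891596488422522
```

View pics/s11c.png

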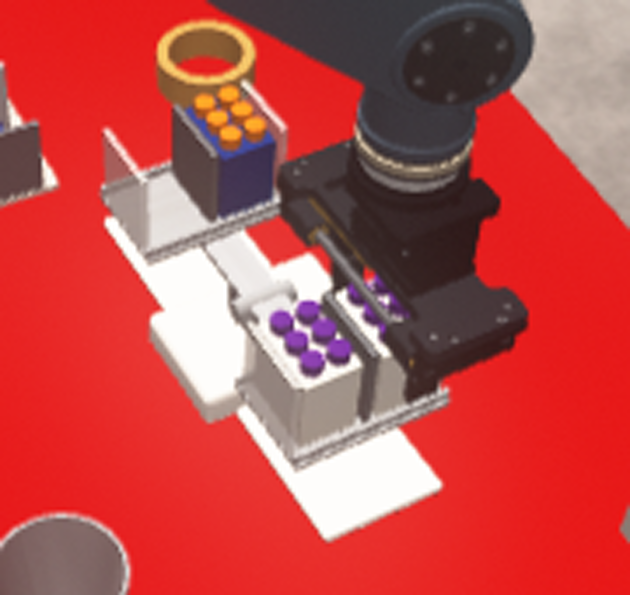

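View pics/w11.png

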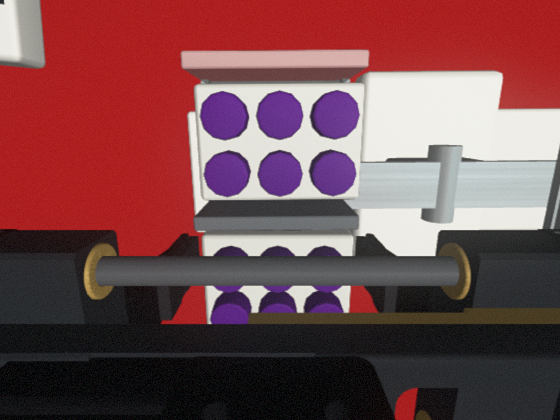

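Released, and the beam is coming level. Raising straight up.

drive_tool --commands "0 0 -0.08 0 0 0 1;0 0 -0.18 0 0 0 1;0 0 -0.3 0 0 0 1;0 0 -0.45 0 0 0 1;0 0 -0.65 0 0 0 1;0 0 -0.87 0 0 0 1;0 0 -0.87 0 0 0 1;0 0 -0.87 0 0 0 1;0 0 -0.87 0 0 0 1;-0.1 0 -0.87 0 0 0 1"

```text
t: 28.45
ee_pos: [661.8, -76.8, 228.9]
tool_rot: [[-0.997, -0.077, -0.002], [-0.077, 0.997, -0.0], [0.002, -0.0, -1.0]]
ft_force: [0.5, 0.2, 0.4]
gripper_width: 1.0
```

Run:
```python
from h import *
s,d,X=snap('wrist','w12');print(s['ee_pos'],s['ft_force'],s['gripper_width'])
a,b,Xs=snap('side','s12')
cv2.imwrite('pics/s12c.png',cv2.resize(b['image'][120:290,240:420,::-1],None,fx=3.5,fy=3.5,interpolation=cv2.INTER_CUBIC))
hsv=cv2.cvtColor(d['image'],cv2.COLOR_RGB2HSV)
H,S,V=[hsv[...,i].astype(int) for i in range(3)]
m=((H>120)&(H<150)&(S>90)).astype(np.uint8)
n,l,st,c=cv2.connectedComponentsWithStats(m)
for i in range(1,n):
    if st[i,4]>60: print(np.round(c[i]),st[i,4],np.round(np.nanmedian(X[l==i],axis=0),1))
# blue caps from side
hsv=cv2.cvtColor(b['image'],cv2.COLOR_RGB2HSV);H,S,V=[hsv[...,i].astype(int) for i in range(3)]
x,y,z=Xs[...,0],Xs[...,1],Xs[...,2]
m=(H>5)&(H<22)&(S>140)&(z>60)&(x>560)&(x<720)&(y>80)&(y<200)
print('blue',np.median(Xs[m],axis=0))
cmd(s,[488,-354,150],1.571)
```

```text
[661.78844896 -76.80495912 228.86059346] [0.46720599 0.22705668 0.37921506] 0.9996445765075209
[251. 104.] 374 [ 579.7 -102.9  148.2]
[277. 104.] 367 [577.8 -83.2 148.1]
[304. 104.] 374 [576.3 -63.5 148.1]
[252. 133.] 344 [ 600.2 -101.1  148.2]
[278. 133.] 338 [598.6 -81.4 148.2]
[304. 132.] 345 [596.9 -61.7 148.1]
[252. 184.] 321 [639.5 -98.8 148.1]
[277. 184.] 316 [638.1 -79.1 148.1]
[302. 184.] 316 [636.5 -59.5 148. ]
[487. 205.] 150 [647.7 108.9 122.9]
[252. 209.] 316 [660.1 -97.1 148. ]
[277. 209.] 311 [658.8 -77.4 148. ]
[301. 210.] 306 [657.2 -57.8 148. ]
blue [634.16377755 138.235136   146.55322516]
yaw now 1.6481 cmd [ 1.297 -1.753  0.529] [-0.    -0.001  0.049]
```

View pics/s12c.png

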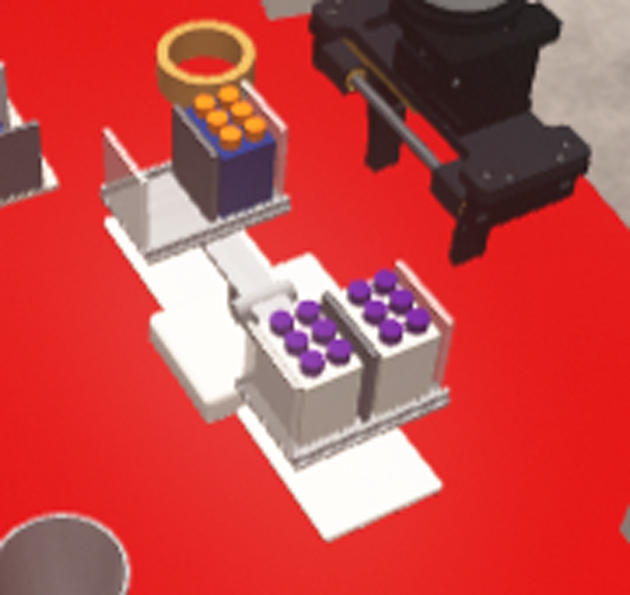

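View pics/w12.png

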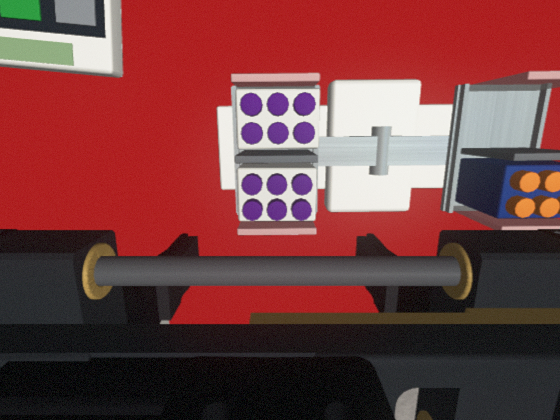

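Level: both white blocks' caps read 148.1 at every point (147 expected), and the placed block's centre is (648.4, -78.3), within about 1 mm of the bay centre. Now the keypad, closing the gripper on the way.

drive_tool --commands "0.1 -0.3 0 0 0 0 1;0.3 -0.7 0 0 0 0.02 0.8;0.55 -1 0 0 0 0.049 0.6;0.7 -1 0 0 0 0.049 0.4;0.7 -1 0 0 0 0.049 0.2;0.7 -1 0 0 0 0.049 0;0.7 -1 0 0 0 0.049 0;0.7 -1 0 0 0 0.049 0;0.7 -1 0 0 0 0.049 0;0.7 -1 0 0 0 0.049 0" --grip_force 10

```text
t: 29.8
ee_pos: [570.9, -234.5, 229.0]
tool_rot: [[-1.0, -0.001, 0.001], [-0.001, 1.0, -0.001], [-0.001, -0.001, -1.0]]
ft_force: [1.0, 0.4, 0.1]
gripper_width: 0.064
```

Run:
```python
from h import *
from bench import manip
s=manip.observe();print(s['joint_positions'])
cmd(s,[488,-354,130],1.571)
```

```text
[-5.70417297e-01  5.09523409e-01  1.44697766e+00 -2.77635263e-04
  1.18412974e+00 -2.14246168e+00]
yaw now 1.5721 cmd [ 0.554 -0.796  0.66 ] [-0.     0.     0.001]
```

drive_tool --commands "0.2 -0.35 0 0 0 0 0;0.4 -0.6 0.1 0 0 0 0;0.554 -0.796 0.3 0 0 0 0;0.554 -0.796 0.5 0 0 0 0;0.554 -0.796 0.66 0 0 0 0;0.554 -0.796 0.66 0 0 0 0;0.554 -0.796 0.66 0 0 0 0;0.554 -0.796 0.66 0 0 0 0;0.554 -0.796 0.66 0 0 0 0;0.554 -0.796 0.66 0 0 0 0"

```text
t: 31.05
ee_pos: [488.3, -354.2, 130.6]
tool_rot: [[-1.0, -0.002, 0.001], [-0.002, 1.0, -0.002], [-0.001, -0.002, -1.0]]
ft_force: [0.8, -1.1, 0.2]
gripper_width: 0.009
```

Run:
```python
from h import *
s,d,X=snap('wrist','w13');print(s['ee_pos'],s['ft_force'],s['gripper_width'])
hsv=cv2.cvtColor(d['image'],cv2.COLOR_RGB2HSV)
H,S,V=[hsv[...,i].astype(int) for i in range(3)]
m=(H>45)&(H<75)&(S>150)
p=X[m];print(m.sum(),np.nanpercentile(p,[2,50,98],axis=0))
```

```text
[ 488.27778785 -354.15502859  130.59551697] [ 0.79342285 -1.1481704   0.15321607] 0.008876801478071187
115 [[ 497.17654416 -372.57618516   32.49791502]
 [ 504.3793191  -353.47973117   33.73720193]
 [ 505.96080854 -334.58953863   35.45977122]]
```

View pics/w13.png

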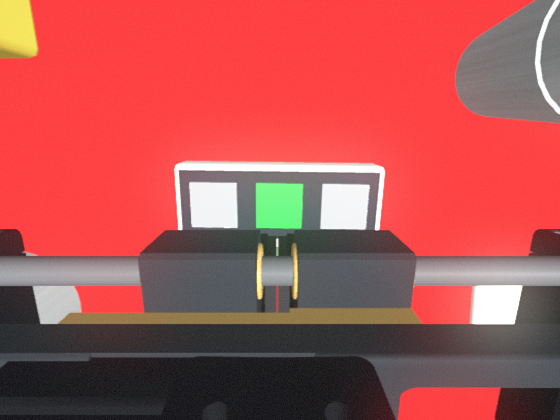

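The green key at (279,205) lies straight under the fingertips, with grey keys on both sides at (213,205) and (345,205). I'll approach to just above it.

drive_tool --commands "0 0 0.1 0 0 0 0;0 0 0.25 0 0 0 0;0 0 0.4 0 0 0 0;0 0 0.5 0 0 0 0;0 0 0.57 0 0 0 0;0 0 0.61 0 0 0 0;0 0 0.62 0 0 0 0;0 0 0.62 0 0 0 0;0 0 0.62 0 0 0 0;0 0 0.62 0 0 0 0"

```text
t: 32.35
ee_pos: [488.5, -354.4, 37.9]
tool_rot: [[-1.0, -0.002, 0.002], [-0.002, 1.0, -0.002], [-0.002, -0.002, -1.0]]
ft_force: [-0.4, 0.9, -0.4]
gripper_width: 0.009
```

Run:
```python
from h import *
s,d,X=snap('wrist','w14');print(s['ee_pos'],s['ft_force'],s['tau'])
b=snap('side','s14')[1]
cv2.imwrite('pics/s14c.png',cv2.resize(b['image'][280:410,270:420,::-1],None,fx=4.5,fy=4.5,interpolation=cv2.INTER_CUBIC))
```

```text
[ 488.49758951 -354.43196687   37.89160927] [-0.40994578  0.88096468 -0.3901328 ] [-3.31095260e-03 -4.62582636e+01 -1.06108215e+01 -5.66720415e-02
  1.65016641e-02 -2.46827731e-04]
```

View pics/s14c.png

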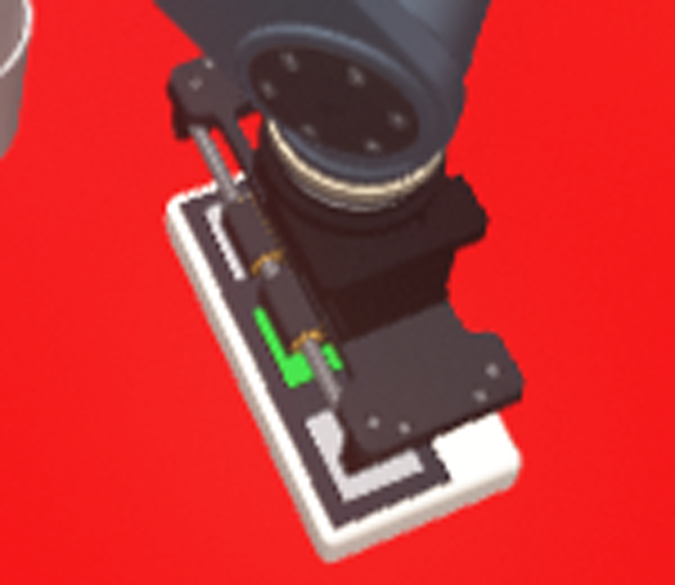

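View pics/w14.png

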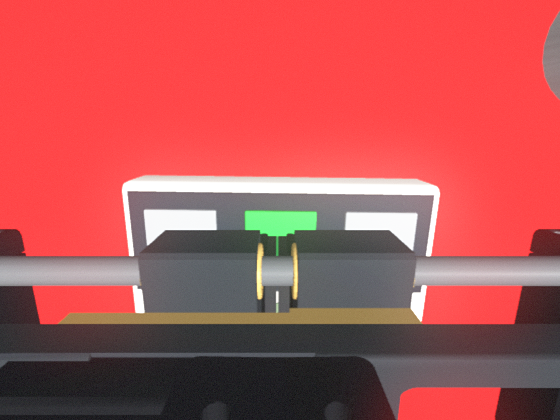

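drive_tool --commands "0 0 0.01 0 0 0 0;0 0 0.02 0 0 0 0;0 0 0.027 0 0 0 0;0 0 0.03 0 0 0 0;0 0 0.032 0 0 0 0;0 0 0.034 0 0 0 0;0 0 0.036 0 0 0 0;0 0 0.038 0 0 0 0;0 0 0.038 0 0 0 0;0 0 0.038 0 0 0 0"

```text
t: 33.7
ee_pos: [488.4, -354.3, 32.2]
tool_rot: [[-1.0, -0.002, 0.001], [-0.002, 1.0, -0.002], [-0.001, -0.002, -1.0]]
ft_force: [-1.6, 1.4, 4.7]
gripper_width: 0.004
```

drive_tool --commands "0 0 0.003 0 0 0 0;0 0 0.006 0 0 0 0;0 0 0.006 0 0 0 0;0 0 0.006 0 0 0 0;0 0 0.006 0 0 0 0;0 0 0.006 0 0 0 0;0 0 0.006 0 0 0 0;0 0 0.006 0 0 0 0;0 0 0.006 0 0 0 0;0 0 0.006 0 0 0 0"

```text
t: 34.95
ee_pos: [488.4, -354.3, 31.6]
tool_rot: [[-1.0, -0.002, 0.001], [-0.002, 1.0, -0.002], [-0.001, -0.002, -1.0]]
ft_force: [-1.0, 1.1, 7.2]
gripper_width: 0.002
```

Run:
```python
from bench import manip
s=manip.observe();print(s['ee_pos'],s['ft_force'])
manip.get_image('wrist');s=manip.observe();print(s['ee_pos'],s['ft_force'])
```

```text
[ 488.3693739  -354.28227896   31.60735136] [-1.04990938  1.05343011  7.24745899]
[ 488.3638423  -354.30545176   31.61997189] [-1.394723    0.96389812  6.52560112]
```

The key was held at about 7 N for roughly 1 s. Lifting off.

drive_tool --commands "0 0 -0.05 0 0 0 0;0 0 -0.2 0 0 0 0;0 0 -0.45 0 0 0 0;0 0 -0.7 0 0 0 0;0 0 -0.95 0 0 0 0;0 0 -1 0 0 0 0;0 0 -1 0 0 0 0;0 0 -1 0 0 0 0;0 0 -1 0 0 0 0;0 0 -1 0 0 0 0"

```text
t: 36.25
ee_pos: [487.8, -353.8, 180.6]
tool_rot: [[-1.0, -0.002, 0.0], [-0.002, 1.0, -0.0], [-0.0, -0.0, -1.0]]
ft_force: [0.0, 0.4, 0.8]
gripper_width: 0.002
```

Run:
```python
from h import *
s,b,Xs=snap('side','s15');print(s['ee_pos'],s['ft_force'],s['t'])
hsv=cv2.cvtColor(b['image'],cv2.COLOR_RGB2HSV);H,S,V=[hsv[...,i].astype(int) for i in range(3)]
x,y,z=Xs[...,0],Xs[...,1],Xs[...,2]
m=(H>120)&(H<150)&(S>90)&(z>60)&(y>-150)&(y<0)
for nm,k in [('near',m&(x<615)),('far',m&(x>622)&(x<700))]: print(nm,np.median(Xs[k],axis=0))
```

```text
[ 487.8355805  -353.75537121  180.61697255] [0.03514759 0.44889106 0.82060262] 36.25
near [nan nan nan]
far [nan nan nan]
  return _methods._mean(a, axis=axis, dtype=dtype,
  ret = um.true_divide(
```

View pics/s15.png

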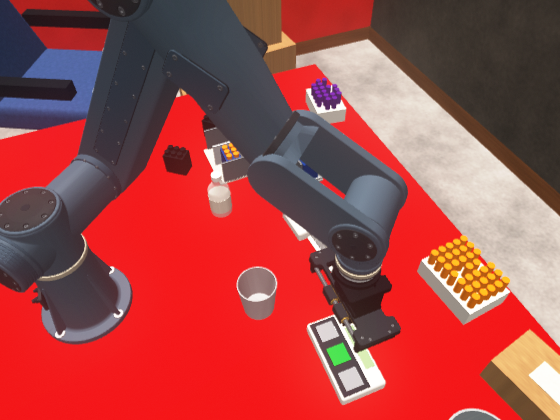

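The side view shows the key free, with the arm hiding the balance. I'll check the balance in the scene camera.

Run:
```python
from h import *
s,b,X=snap('scene','c15')
cv2.imwrite('pics/c15c.png',cv2.resize(b['image'][140:340,160:440,::-1],None,fx=2.8,fy=2.8,interpolation=cv2.INTER_CUBIC))
```

```text
(no output)
```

View pics/c15c.png

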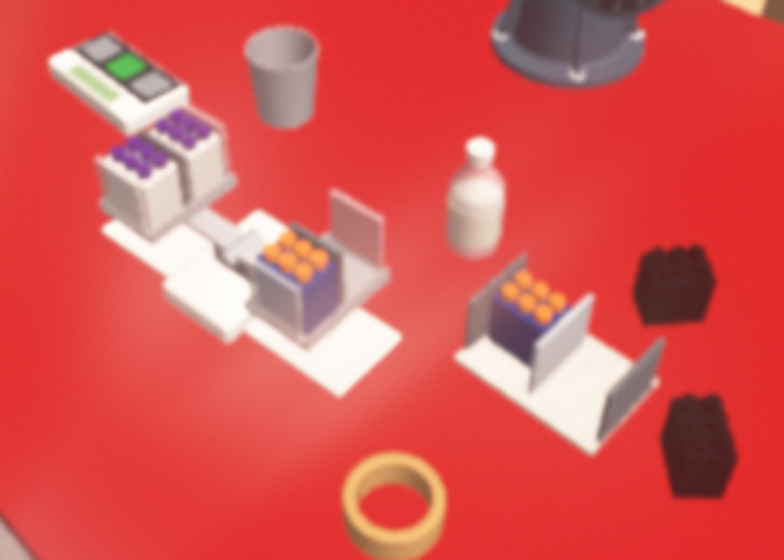

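Everything is in place: both white blocks stand in the right pan, the beam looks level and the bystanders haven't moved. Handing in.

```bash
python3 -c "
from bench import manip
print(manip.finish_job())"
```

```text
the job is handed in; nothing more can be done
None
```

The job is handed in at about 36 s of the 72 s allowed. No verdict was reported.

- **Block:** I lifted the white, purple-capped block out of the rack by its 46 mm faces. I set it down on free table, regripped it by the 66 mm faces and lowered it into the far bay of the right pan, next to the other white block. After release its centre measured (648.4, -78.3) mm, about 1 mm from the bay centre I had measured.
- **Beam:** The caps of both white blocks measured 148.0–148.2 mm against 147 mm expected, with no slope along the beam, so the beam was level before the key press.
- **Key:** I pressed the green key at about 7 N for roughly 1 s, after about 4.7 N on first contact, then lifted off. The arm ended 150 mm clear, touching nothing.

**Last checks:** The final measurement of the block positions in the side camera failed because the arm hid the balance. The scene camera view showed both blocks seated and the beam apparently level. The rack's blue block, the canister, the bottle and the tape also looked unmoved. That last look was by eye, not measured.

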